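Empty the crucible of grinding balls over the sieve and nest it

ROBOT

A 6-joint arm with a two-finger parallel gripper is mounted at the origin on a cart in front of the work surface, level with it; the furniture and walls round the work are solid. World frame = base frame: x ahead of the robot, y to its left, z up, the work surface at z = 0. Lengths are in m, angles in degrees, forces in N, time in s.
With the tool pointing down it reaches from about 0.275 to 0.975 m from the base axis. Payload 8.4 kg.
Tool frame: the origin (TCP) lies between the finger pads; the fingertips stand tips_ahead ahead of it and the grasp point (between the pads) lies 5 mm behind it (tips_ahead is the distance from the TCP to the fingertips, in m); z points along the fingers, y is the line along which they close (so a half turn about z gives the same grasp; the last joint's range is limited). The gripper opens to 92 mm and grips with 3 to 60 N. Pads are 20 mm wide; open, the fingers measure 128 mm over their backs; the gripper's body (75 mm by 189 mm) begins 69 mm behind the grasp point.
Start: joints at [-69.58, 20.225, 93.587, -0, 66.188, -0.138], TCP at [0.219, -0.585, 0.229] pointing down, gripper open.
Joint ranges: [-150.9, 150.9], [-52.94, 120.26], [3.33, 152.33], [-74.26, 254.26], [0, 154.13], [-172.89, 172.89]. Speed limits (degrees/s): [127.2, 127.2, 159.86, 180, 180, 180].

INTERFACE

Orientations are given as [roll, pitch, yaw] about the fixed x, y, z axes, in that order (R = Rz(yaw) Ry(pitch) Rx(roll)).
In Python, from rig import * gives the robot as it stands.
- The arm moves only by the tool step_arm, never from a script. Its argument "rows" is a list of rows, each a list of 7 numbers: the shift along the tool's x, y, z in units of 0.05 m (1.0 is 0.05 m), then the turn, a rotation vector about the tool's x, y, z in units of 5 degrees (1.0 is 5 degrees), then the finger opening in mm, from 0 to 91.9. In form: [[dx, dy, dz, ax, ay, az, fingers], ...]. A call has 1 to 10 rows; each row shifts and turns the commanded pose from where the row before left it, along the tool's axes as they then stand; what a row does not reach is not made up. A row lasts 1/10 s, in which the tool goes at most 50 mm and 8.59 degrees, less where a joint would pass 70% of its speed; a pose out of reach is approached as far as the arm can. A call with a number of a shift or a turn outside -1 to 1 is refused whole. A call with a gripper value outside its range is refused whole. The fingers move at their own pace and stop on an object; "newtons" is the grip in N (left out, the last holds). Time passes only in rows, so rows that do not move let the fingers close. It gives the time, the measured TCP pose, the force, the opening and the grip force at its end, in the units of the state.
- read_state(): the state, without advancing time (a new reading comes with each control period).
- snapshot(name): name is "side" or "top"; returns a dict with "color" (400x640x3 uint8, red, green, blue), "mtx" (3x3 intrinsics, pixels), "world_from_camera" (4x4, takes a point from camera to world coordinates). Camera axes: x right, y up, looking along -z (the intrinsics and any distortion apply to the point x, -y, -z); pixel columns grow to the right and rows downward; lengths in m; the calibration is good to about 2 mm. A picture is of the moment at which its call begins. There is no depth.
- hand_in(): hands the job in; it is judged then, once.
The state is a dict: "time_s": time; "joints": joint angles; "qvel": joint speeds; "joint_torque": joint torques, N m; "position": TCP position; "tool_rot": TCP orientation; "force": force on the tool from outside, world axes, zero at the start; "ft_torque": the same for the moment, N m; "opening": finger opening in m; "finger_force": force on a finger pad.
Only numpy, scipy, OpenCV 4.12 (cv2) and the standard library are available. Lean on these libraries where they do the work, as an engineer would, in place of code of your own. Each camera call takes 0.05 s, during which the arm holds its last target. There are 200 camera calls.

TASK

The five steel grinding balls have been dried in the tall porcelain crucible. Take hold of the crucible, tip it over the round test sieve so that all five balls roll out into the sieve and stay there, then stand the empty crucible upright inside the low wide crucible: lower it right down to the bottom before you let go, do not drop it in. Sieve and low crucible stay standing level on the worktop, and the brush and the weighing bottles stay where they are.

Things in the scene. Friction and masses are not known exactly. Their poses are not given: they have to be found in the camera images.
- tall_crucible: tall white porcelain crucible, a hollow cone open at the top: 85 mm high, outside diameter 44 mm near the 41 mm foot, widening straight to 72 mm at the mouth (64 mm at 62 mm up; wall leans out 9.7 degrees), wall 3.5 mm, inner floor 5 mm up, 0.14 kg without balls. Origin: centre of its underside; z up through the mouth. Starts standing on the worktop, balls inside.
- mouth (a point): centre of the tall crucible's mouth, 85 mm above its foot; axes as the tall crucible
- low_crucible: low wide white porcelain crucible, empty, loose on the worktop: 38 mm high, outside diameter 59 mm near the foot widening to 89 mm at the mouth (81 inside), inner floor 5 mm up and 51 mm across, 0.12 kg. Origin: centre of its underside; z up. The tall crucible stands on its inner floor with about 4 mm play all round and then rises 52 mm above its rim.
- sieve: round stainless test sieve, 200 mm diameter, 50 mm high, standing loose on the worktop (0.6 kg). Origin: centre of the underside; z up. The wire cloth lies 20 mm above the worktop, 30 mm below the rim; inside diameter 194 mm.
- cloth (a point): centre of the sieve's wire cloth, on its upper face
- ball_1: steel grinding ball, 16 mm diameter, 17 g; origin at its centre; starts inside the tall crucible
- ball_2: steel grinding ball, 16 mm diameter, 17 g; origin at its centre; starts inside the tall crucible
- ball_3: steel grinding ball, 16 mm diameter, 17 g; origin at its centre; starts inside the tall crucible
- ball_4: steel grinding ball, 16 mm diameter, 17 g; origin at its centre; starts inside the tall crucible
- ball_5: steel grinding ball, 16 mm diameter, 17 g; origin at its centre; starts inside the tall crucible
- brush: bystander: flat wooden sample brush, 162 mm, lying on the worktop; origin under its middle
- weighing_bottle_a: bystander: low stoppered glass weighing bottle, 41 mm wide, 45 mm high; origin under its centre
- weighing_bottle_b: bystander: the same, a second one
Not all that is in view belongs to the job. What is shaped like the low_crucible but brown is not meant.

How it is judged (in metres and radians):
On the way, in this order (a step that is already met when the one before it is completed fails the run):
1. the tall crucible, in the gripper, is tipped by more than 60 degrees with its mouth above the sieve (angle between tall_crucible's own z axis and vertical above 1.05 rad and horizontal distance between mouth and sieve below 0.1 m and z of mouth in the frame of cloth above 0.03 m and contact force between the fingers and tall_crucible above 0.5 N), for 0.05 s.
2. all five balls lie in the sieve (horizontal distance between each of ball_1, ball_2, ball_3, ball_4, ball_5 and sieve below 0.095 m and z of ball_1 in the frame of cloth between 0.003 and 0.028 m and z of ball_2 in the frame of cloth between 0.003 and 0.028 m and z of ball_3 in the frame of cloth between 0.003 and 0.028 m and z of ball_4 in the frame of cloth between 0.003 and 0.028 m and z of ball_5 in the frame of cloth between 0.003 and 0.028 m), for 0.2 s.
3. the tall crucible stands upright on the inner floor of the low one while the gripper still holds it (horizontal distance between tall_crucible and low_crucible below 0.01 m and z of tall_crucible in the frame of low_crucible between 0.002 and 0.009 m and angle between tall_crucible's own z axis and vertical below 0.09 rad and contact force between the fingers and tall_crucible above 0.5 N), for 0.1 s.
At the end, for the whole second after the job is handed in: The tall crucible stands at rest inside the low one, upright within 5 degrees, foot within 4 mm of its inner floor, axes within 10 mm; low crucible and sieve stand level on the worktop (within 3.4 and 2.3 degrees); all five balls lie in the sieve, centres under 28 mm above its cloth (all of step 2 and horizontal distance between tall_crucible and low_crucible below 0.01 m and z of tall_crucible in the frame of low_crucible between 0.002 and 0.009 m and angle between tall_crucible's own z axis and vertical below 0.09 rad and linear speed of tall_crucible below 0.02 m/s and height (world z) of each of low_crucible, sieve below 0.006 m and angle between low_crucible's own z axis and vertical below 0.06 rad and angle between sieve's own z axis and vertical below 0.04 rad); the robot touches nothing.
It fails at once if the brush is moved by more than 30 mm (distance of brush from where it was at the start of the episode above 0.03 m).
It fails at once if a weighing bottle is moved by more than 30 mm (distance of weighing_bottle_a from where it was at the start of the episode above 0.03 m).
It fails at once if a weighing bottle is moved by more than 30 mm (distance of weighing_bottle_b from where it was at the start of the episode above 0.03 m).
It also fails if it takes over 58 s, if anything falls off the work surface, if the arm or the gripper's body presses on something with over 40 N, if the wrist force passes 120 N, or if a joint passes its speed limit or range.

## Working session

There is one attempt and no reset: what is moved stays moved. The work goes in short steps, Python scripts to look and compute and a tool call to move; the robot and the scene stay as the last step left them, time stands still between calls to the robot, and variables do not carry over. Pictures are saved under pics/ and viewed, at most 10 in all, crops included, and the job is handed in when it is done.

Besides the shell and the picture viewer there is one more tool, called after "Request:" by a JSON object that holds its "fn" and its "kwargs", one argument or row to a line. step_arm: Moves the arm, as the interface text tells. Shifts and turns lie within -1 to 1; 1 stands for 0.05 m of shift or 5 degrees of turn. Its arguments: {"type":"object","properties":{"rows":{"type":"array"},"newtons":{"type":"number"}},"required":["rows"]}

```bash
ls; mkdir -p pics
python3 - <<'E'
from rig import *
import cv2,numpy as np
for n in("top","side"):
    s=snapshot(n); cv2.imwrite(f"pics/{n}0.png",s["color"][:,:,::-1]); np.savez(f"{n}0.npz",**s)
    print(n,s["mtx"].round(1).tolist(),s["world_from_camera"].round(3).tolist())
print(read_state())
E
```

```text
pics
top [[434.2, 0.0, 323.6], [0.0, 434.2, 202.2], [0.0, 0.0, 1.0]] [[0.03, 0.975, -0.222, 0.3], [-1.0, 0.029, -0.005, -0.209], [0.001, 0.222, 0.975, 0.984], [0.0, 0.0, 0.0, 1.0]]
side [[463.1, 0.0, 315.1], [0.0, 463.1, 201.1], [0.0, 0.0, 1.0]] [[-0.985, 0.07, -0.157, 0.364], [-0.17, -0.519, 0.837, 0.606], [-0.023, 0.852, 0.524, 0.599], [0.0, 0.0, 0.0, 1.0]]
{'time_s': 0.1, 'joints': array([-6.95807988e+01,  2.02586929e+01,  9.36231543e+01, -1.98671383e-03,
        6.61874741e+01, -1.37560826e-01]), 'qvel': array([ 0.10452715, -0.1829857 , -0.08173405, -0.03346314, -0.15185456,
        0.11798691]), 'joint_torque': array([-3.03614006e-04, -5.94908631e+01, -3.34928548e+01,  6.98953704e-02,
        1.82640797e-02, -9.04272710e-07]), 'position': array([ 0.21930536, -0.58482201,  0.22794925]), 'tool_rot': array([-1.79930674e+02,  1.65017794e-03,  2.05575662e+01]), 'force': array([0.7297656 , 0.09090057, 0.82808969]), 'ft_torque': array([-0.01024471,  0.0486399 ,  0.03267371]), 'finger_force': 0.0, 'opening': 0.09175833822406822}
```

View pics/top0.png

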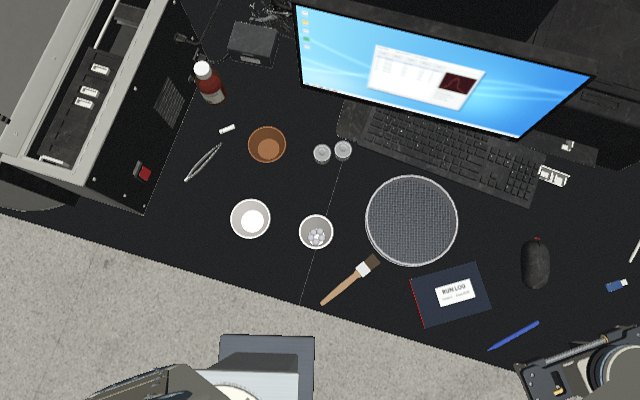

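View pics/side0.png

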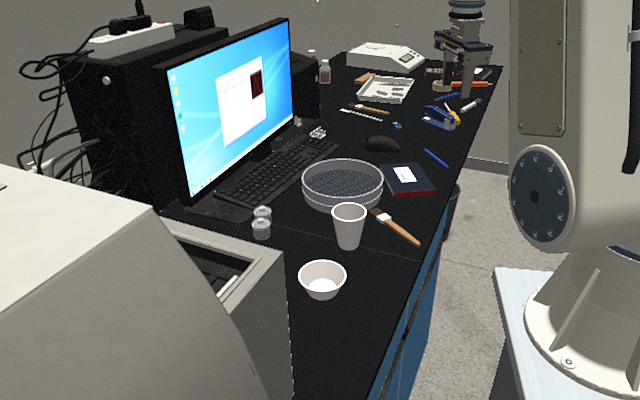

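The top view shows the tall crucible at (316,232) with the balls in it, the low one at (250,219), and the brown decoy at (267,146). The sieve is at (411,221), the bottles at (322,153) and (343,150), and the brush at about (350,280). I'll cast the rim outlines onto planes at rim height.

```bash
cat > h.py <<'E'
import numpy as np,cv2
def cast(s,uv,z):
    K,T=s["mtx"],s["world_from_camera"]
    uv=np.atleast_2d(np.asarray(uv,float)); d=np.c_[(uv[:,0]-K[0,2])/K[0,0],-(uv[:,1]-K[1,2])/K[1,1],-np.ones(len(uv))]@T[:3,:3].T
    o=T[:3,3]; return o+d*((z-o[2])/d[:,2])[:,None]
def proj(s,p):
    K,T=s["mtx"],s["world_from_camera"]; c=(np.atleast_2d(p)-T[:3,3])@T[:3,:3]
    return np.c_[K[0,0]*c[:,0]/-c[:,2]+K[0,2],-K[1,1]*c[:,1]/-c[:,2]+K[1,2]]
def rim(s,box,z,th=110):
    x0,y0,x1,y1=box; g=s["color"][y0:y1,x0:x1].min(2)
    m=(g>th).astype(np.uint8); 
    cs,_=cv2.findContours(m,cv2.RETR_EXTERNAL,cv2.CHAIN_APPROX_NONE); 
    c=cv2.convexHull(np.vstack([k for k in cs if len(k)>8]))[:,0]+[x0,y0]
    p=cast(s,c,z)[:,:2]
    (x,y),r=cv2.minEnclosingCircle((p*1000).astype(np.float32))
    A=np.c_[2*p,np.ones(len(p))]; q=np.linalg.lstsq(A,(p**2).sum(1),rcond=None)[0]
    return q[:2].round(4),np.sqrt(q[2]+q[:2]@q[:2]).round(4),(x,y,r)
E
python3 - <<'E'
from h import *
t=np.load("top0.npz");s=np.load("side0.npz")
print("tall",rim(t,(292,205,342,255),.085)); print("low",rim(t,(222,190,280,246),.038)); print("sieve",rim(t,(360,170,464,270),.05,90))
print("tall side",rim(s,(325,198,370,252),.085),"low side",rim(s,(292,255,352,302),.038))
for n,uv,z in(("botA",(322,153),.04),("botB",(343,150),.04),("brown",(267,146),.038),("brushtip",(376,258),.01),("brushferrule",(363,268),.01),("brushend",(322,303),.01),("edge",(300,304),0),("edge2",(0,212),0),("monitor",(518,138),0.0),("box corner",(143,213),0),):print(n,cast(t,uv,z).round(3)[0])
E
```

```text
tall (array([ 0.4424, -0.1896]), np.float64(0.0365), (442.3765869140625, -189.93304443359375, 36.90313720703125))
low (array([ 0.4748, -0.0417]), np.float64(0.0449), (474.7848815917969, -41.70416259765625, 45.36121368408203))
sieve (array([ 0.4684, -0.3864]), np.float64(0.1109), (461.3946533203125, -377.6724853515625, 129.92758178710938))
tall side (array([ 0.4433, -0.1496]), np.float64(0.0829), (441.7832336425781, -150.73843383789062, 89.71208190917969)) low side (array([ 0.4751, -0.0317]), np.float64(0.0502), (476.0433349609375, -30.460205078125, 54.91061019897461))
botA [ 0.631 -0.197  0.04 ]
botB [ 0.639 -0.245  0.04 ]
brown [ 0.645 -0.07   0.038]
brushtip [ 0.398 -0.325  0.01 ]
brushferrule [ 0.375 -0.296  0.01 ]
brushend [ 0.296 -0.207  0.01 ]
edge [ 0.292 -0.159  0.   ]
edge2 [ 0.479  0.543 -0.   ]
monitor [ 0.697 -0.667  0.   ]
box corner [0.486 0.213 0.   ]
```

```bash
cat >> h.py <<'E'
from scipy.spatial.transform import Rotation as Ro
def toolR(psi,tilt,phi=0):
    """tool pitched `tilt` deg below horizontal, yaw psi, x downish, y left; then tipped phi about heading axis"""
    a,t=np.radians(psi),np.radians(tilt); h=np.array([np.cos(a),np.sin(a),0]); z=h*np.cos(t)-[0,0,np.sin(t)]; y=np.array([-np.sin(a),np.cos(a),0])
    return Ro.from_rotvec(np.radians(phi)*h)*Ro.from_matrix(np.c_[np.cross(y,z),y,z])
def tcp(g,R): return np.asarray(g)+.005*R.as_matrix()[:,2]   # from grasp point
def rows(p0,R0,p1,R1,n):
    """equal turn per row, straight line"""
    rv=(R0.inv()*R1).as_rotvec()/n; dp=(np.asarray(p1)-p0)/n; out=[]; R=R0
    for i in range(n):
        out.append(np.r_[R.inv().apply(dp)/.05,np.degrees(rv)/5].round(2).tolist()); R=R*Ro.from_rotvec(rv)
    return out
def cur(s): return s["position"],Ro.from_euler("xyz",s["tool_rot"],degrees=True)
E
python3 - <<'E'
from rig import *
import rig
from h import *
print([k for k in dir(rig) if not k.startswith('_')])
t=np.load("top0.npz"); print("sieve",cast(t,[(411.5,221)],.05), cast(t,[(365,221),(458,221),(411.5,175),(411.5,267)],.05).round(3).tolist())
p,R=cur(read_state())
R1=toolR(-23,30); G=np.array([.442,-.190,.062])-.13*R1.as_matrix()[:,2]+[0,0,.06]
print(R1.as_euler("xyz",degrees=True),tcp(G,R1),np.degrees((R.inv()*R1).magnitude()))
for r in rows(p,R,tcp(G,R1),R1,28):print(r)
E
```

```text
['Unreachable', 'hand_in', 'read_state', 'snapshot', 'tips_ahead']
sieve [[ 0.47658715 -0.39750055  0.05      ]] [[0.474, -0.296, 0.05], [0.48, -0.499, 0.05], [0.581, -0.399, 0.05], [0.377, -0.396, 0.05]]
[180.  60. 157.] [ 0.34235243 -0.14770211  0.1845    ] 142.5485907612007
[0.19, -0.26, 0.03, -0.5, -0.2, -0.86]
[0.21, -0.25, 0.02, -0.5, -0.2, -0.86]
[0.23, -0.23, 0.0, -0.5, -0.2, -0.86]
[0.25, -0.21, -0.01, -0.5, -0.2, -0.86]
[0.26, -0.19, -0.02, -0.5, -0.2, -0.86]
[0.27, -0.17, -0.04, -0.5, -0.2, -0.86]
[0.29, -0.15, -0.05, -0.5, -0.2, -0.86]
[0.3, -0.12, -0.06, -0.5, -0.2, -0.86]
[0.3, -0.1, -0.07, -0.5, -0.2, -0.86]
[0.31, -0.07, -0.08, -0.5, -0.2, -0.86]
[0.31, -0.05, -0.09, -0.5, -0.2, -0.86]
[0.31, -0.02, -0.09, -0.5, -0.2, -0.86]
[0.31, 0.01, -0.1, -0.5, -0.2, -0.86]
[0.31, 0.04, -0.1, -0.5, -0.2, -0.86]
[0.3, 0.07, -0.11, -0.5, -0.2, -0.86]
[0.29, 0.09, -0.11, -0.5, -0.2, -0.86]
[0.28, 0.12, -0.11, -0.5, -0.2, -0.86]
[0.27, 0.14, -0.11, -0.5, -0.2, -0.86]
[0.26, 0.17, -0.11, -0.5, -0.2, -0.86]
[0.24, 0.19, -0.1, -0.5, -0.2, -0.86]
[0.22, 0.21, -0.1, -0.5, -0.2, -0.86]
[0.21, 0.23, -0.09, -0.5, -0.2, -0.86]
[0.19, 0.25, -0.08, -0.5, -0.2, -0.86]
[0.17, 0.27, -0.08, -0.5, -0.2, -0.86]
[0.14, 0.29, -0.07, -0.5, -0.2, -0.86]
[0.12, 0.3, -0.06, -0.5, -0.2, -0.86]
[0.1, 0.31, -0.05, -0.5, -0.2, -0.86]
[0.07, 0.32, -0.03, -0.5, -0.2, -0.86]
```

Run:
```python
from rig import *
from h import *
print(tips_ahead)
p,R=cur(read_state())
R1=toolR(-23,30); G=np.array([.442,-.190,.24])
print(tcp(G,R1))
for r in rows(p,R,tcp(G,R1),R1,30):print(r)
```

```text
0.014
[ 0.4459859  -0.19169192  0.2375    ]
[0.23, -0.19, -0.01, -0.47, -0.19, -0.81]
[0.25, -0.17, -0.02, -0.47, -0.19, -0.81]
[0.26, -0.16, -0.03, -0.47, -0.19, -0.81]
[0.27, -0.14, -0.04, -0.47, -0.19, -0.81]
[0.28, -0.12, -0.05, -0.47, -0.19, -0.81]
[0.28, -0.09, -0.06, -0.47, -0.19, -0.81]
[0.29, -0.07, -0.06, -0.47, -0.19, -0.81]
[0.29, -0.05, -0.07, -0.47, -0.19, -0.81]
[0.29, -0.02, -0.08, -0.47, -0.19, -0.81]
[0.29, -0.0, -0.08, -0.47, -0.19, -0.81]
[0.29, 0.02, -0.09, -0.47, -0.19, -0.81]
[0.28, 0.05, -0.09, -0.47, -0.19, -0.81]
[0.28, 0.07, -0.09, -0.47, -0.19, -0.81]
[0.27, 0.09, -0.09, -0.47, -0.19, -0.81]
[0.26, 0.12, -0.09, -0.47, -0.19, -0.81]
[0.25, 0.14, -0.09, -0.47, -0.19, -0.81]
[0.24, 0.16, -0.09, -0.47, -0.19, -0.81]
[0.23, 0.18, -0.09, -0.47, -0.19, -0.81]
[0.21, 0.2, -0.08, -0.47, -0.19, -0.81]
[0.2, 0.22, -0.08, -0.47, -0.19, -0.81]
[0.18, 0.23, -0.07, -0.47, -0.19, -0.81]
[0.16, 0.25, -0.07, -0.47, -0.19, -0.81]
[0.14, 0.26, -0.06, -0.47, -0.19, -0.81]
[0.12, 0.27, -0.05, -0.47, -0.19, -0.81]
[0.1, 0.28, -0.04, -0.47, -0.19, -0.81]
[0.08, 0.29, -0.03, -0.47, -0.19, -0.81]
[0.06, 0.3, -0.02, -0.47, -0.19, -0.81]
[0.04, 0.3, -0.01, -0.47, -0.19, -0.81]
[0.02, 0.3, 0.0, -0.47, -0.19, -0.81]
[-0.0, 0.3, 0.02, -0.47, -0.19, -0.81]
```

Request:
{"fn": "step_arm", "kwargs": {
  "rows": [
    [0.23,-0.19,-0.01,-0.47,-0.19,-0.81,91.9],
    [0.25,-0.17,-0.02,-0.47,-0.19,-0.81,91.9],
    [0.26,-0.16,-0.03,-0.47,-0.19,-0.81,91.9],
    [0.27,-0.14,-0.04,-0.47,-0.19,-0.81,91.9],
    [0.28,-0.12,-0.05,-0.47,-0.19,-0.81,91.9],
    [0.28,-0.09,-0.06,-0.47,-0.19,-0.81,91.9],
    [0.29,-0.07,-0.06,-0.47,-0.19,-0.81,91.9],
    [0.29,-0.05,-0.07,-0.47,-0.19,-0.81,91.9],
    [0.29,-0.02,-0.08,-0.47,-0.19,-0.81,91.9],
    [0.29,0,-0.08,-0.47,-0.19,-0.81,91.9]
  ]
}}

```text
time_s: 1.1
position: [0.2956, -0.4532, 0.2315]
tool_rot: [161.2, 16.6, 59.1]
force: [-0.3, -0.4, 0.3]
opening: 0.0918
finger_force: 0.0
```

Request:
{"fn": "step_arm", "kwargs": {
  "rows": [
    [0.29,0.02,-0.09,-0.47,-0.19,-0.81,91.9],
    [0.28,0.05,-0.09,-0.47,-0.19,-0.81,91.9],
    [0.28,0.07,-0.09,-0.47,-0.19,-0.81,91.9],
    [0.27,0.09,-0.09,-0.47,-0.19,-0.81,91.9],
    [0.26,0.12,-0.09,-0.47,-0.19,-0.81,91.9],
    [0.25,0.14,-0.09,-0.47,-0.19,-0.81,91.9],
    [0.24,0.16,-0.09,-0.47,-0.19,-0.81,91.9],
    [0.23,0.18,-0.09,-0.47,-0.19,-0.81,91.9],
    [0.21,0.2,-0.08,-0.47,-0.19,-0.81,91.9],
    [0.2,0.22,-0.08,-0.47,-0.19,-0.81,91.9]
  ]
}}

```text
time_s: 2.1
position: [0.3689, -0.3234, 0.2379]
tool_rot: [156.3, 40.1, 97.3]
force: [0.1, -1.6, 1.2]
opening: 0.0922
finger_force: 0.0
```

Request:
{"fn": "step_arm", "kwargs": {
  "rows": [
    [0.18,0.23,-0.07,-0.47,-0.19,-0.81,91.9],
    [0.16,0.25,-0.07,-0.47,-0.19,-0.81,91.9],
    [0.14,0.26,-0.06,-0.47,-0.19,-0.81,91.9],
    [0.12,0.27,-0.05,-0.47,-0.19,-0.81,91.9],
    [0.1,0.28,-0.04,-0.47,-0.19,-0.81,91.9],
    [0.08,0.29,-0.03,-0.47,-0.19,-0.81,91.9],
    [0.06,0.3,-0.02,-0.47,-0.19,-0.81,91.9],
    [0.04,0.3,-0.01,-0.47,-0.19,-0.81,91.9],
    [0.02,0.3,0,-0.47,-0.19,-0.81,91.9],
    [0,0.3,0.02,-0.47,-0.19,-0.81,91.9]
  ]
}}

```text
time_s: 3.1
position: [0.4313, -0.1791, 0.3056]
tool_rot: [178.9, 55.6, 156.0]
force: [1.2, -0.5, 0.7]
opening: 0.0921
finger_force: 0.0
```

Run:
```python
from rig import *
from h import *
s=read_state();p,R=cur(s);print(s["time_s"],p,s["tool_rot"],s["joints"].round(1))
R1=toolR(-23,30); G=np.array([.442,-.190,.105])
print(tcp(G,R1), (R.inv()*R1).as_rotvec(degrees=True))
for r in rows(p,R,tcp(G,R1),R1,6):print(r)
```

```text
3.1 [ 0.43129238 -0.17912481  0.30562068] [178.94075759  55.57254161 155.950226  ] [-2.270e+01 -1.980e+01  1.442e+02 -7.420e+01  1.000e-01 -1.500e+01]
[ 0.4459859  -0.19169192  0.1025    ] [ 0.17030835 -4.42192861 -0.60064612]
[0.52, -0.03, 0.43, 0.01, -0.15, -0.02]
[0.53, -0.03, 0.43, 0.01, -0.15, -0.02]
[0.53, -0.02, 0.42, 0.01, -0.15, -0.02]
[0.54, -0.02, 0.41, 0.01, -0.15, -0.02]
[0.55, -0.02, 0.41, 0.01, -0.15, -0.02]
[0.55, -0.02, 0.4, 0.01, -0.15, -0.02]
```

The arm ran into the j4/j5 limits, since j5 is about 0. I'll make a few free-space moves to identify the arm's geometry, then choose a reachable grasp.

Run:
```python
from rig import *
import json
s=read_state();open("data.jsonl","a").write(json.dumps({k:list(map(float,s[k])) for k in("joints","position","tool_rot")})+"\n")
```

Request:
{"fn": "step_arm", "kwargs": {
  "rows": [
    [-0.3,0,0,0,-1,0,91.9],
    [-0.3,0,0,0,-1,0,91.9],
    [-0.3,0,0,0,-1,0,91.9],
    [-0.3,0,0,0,-1,0,91.9],
    [-0.2,0,0,0,-1,0,91.9],
    [-0.2,0,0,0,-1,0,91.9],
    [-0.2,0,0,0,-1,0,91.9],
    [-0.2,0,0,0,-1,0,91.9]
  ]
}}

```text
time_s: 3.9
position: [0.378, -0.1608, 0.5304]
tool_rot: [173.6, 83.8, 150.3]
force: [0.3, -0.4, -0.3]
opening: 0.0918
finger_force: 0.0
```

Run:
```python
from rig import *
import json
s=read_state();open("data.jsonl","a").write(json.dumps({k:list(map(float,s[k])) for k in("joints","position","tool_rot")})+"\n")
print(s["joints"].round(1),s["position"].round(3),s["tool_rot"].round(1))
```

```text
[-2.320e+01 -4.730e+01  1.435e+02 -7.420e+01  1.000e-01 -1.510e+01] [ 0.378 -0.161  0.53 ] [173.6  83.8 150.3]
```

Request:
{"fn": "step_arm", "kwargs": {
  "rows": [
    [0.2,0,0,0,1,0,91.9],
    [0.2,0,0,0,1,0,91.9],
    [0.2,0,0,0,1,0,91.9],
    [0.2,0,0,0,1,0,91.9],
    [0,0,0,0,1,0,91.9],
    [0,0,0,0,1,0,91.9],
    [0,0,0,0,1,0,91.9],
    [0,0,0,0,1,0,91.9],
    [0,0,0,0,1,0,91.9],
    [0,0,0,0,1,0,91.9]
  ]
}}

```text
time_s: 4.9
position: [0.3717, -0.1768, 0.5236]
tool_rot: [179.5, 47.1, 153.1]
force: [0.3, 0.2, -0.1]
opening: 0.0919
finger_force: 0.0
```

Run:
```python
from rig import *
import json
s=read_state();open("data.jsonl","a").write(json.dumps({k:list(map(float,s[k])) for k in("joints","position","tool_rot")})+"\n")
print(s["joints"].round(1),s["position"].round(3),s["tool_rot"].round(1))
```

```text
[-24.8 -36.7 118.9  -1.4  50.7 -87.6] [ 0.372 -0.177  0.524] [179.5  47.1 153.1]
```

Request:
{"fn": "step_arm", "kwargs": {
  "rows": [
    [0,0,0,0,1,0,91.9],
    [0,0,0,0,1,0,91.9],
    [0,0,0,0,1,0,91.9],
    [0,0,0,-1,0,0,91.9],
    [0,0,0,-1,0,0,91.9],
    [0,0,0,-1,0,0,91.9],
    [0,0,0,-1,0,0,91.9],
    [0,0,0,-1,0,0,91.9],
    [0,0,0,-1,0,0,91.9]
  ]
}}

```text
time_s: 5.8
position: [0.3718, -0.1773, 0.5239]
tool_rot: [149.4, 32.4, 153.2]
force: [0.5, -0.6, -0.0]
opening: 0.0917
finger_force: 0.0
```

Run:
```python
from rig import *
import json
from h import *
from scipy.optimize import least_squares
s=read_state();open("data.jsonl","a").write(json.dumps({k:list(map(float,s[k])) for k in("joints","position","tool_rot")})+"\n")
print(s["joints"].round(1),s["position"].round(3),s["tool_rot"].round(1))
open("kin.py","w").write('''
from h import *
def fk(q,L):
    """L=a1,d1,a2,off,a3,d ; all angles deg"""
    a1,d1,a2,off,a3,d=L
    r=lambda ax,a:Ro.from_euler(ax,a,degrees=True)
    Rz=r("z",q[0]); A=Rz*r("y",q[1]); B=A*r("y",q[2]); C=B*r("z",q[3]); D=C*r("y",q[4]); E=D*r("z",q[5])
    p=Rz.apply([a1,0,0])+[0,0,d1]+A.apply([0,0,a2])+B.apply([off,0,a3])+E.apply([0,0,d])
    return p,E*r("z",90)
''')
from kin import fk
D=[json.loads(l) for l in open("data.jsonl")]
D.append(dict(joints=[-69.581,20.2587,93.623,-.002,66.187,-.1376],position=[.2193,-.5848,.2279],tool_rot=[-179.93,0,20.56]))
f=lambda L:np.concatenate([fk(d["joints"],L)[0]-d["position"] for d in D])
r=least_squares(f,[0,.2,.4,0,.4,.2]); print(r.x.round(4),abs(r.fun).max()); np.save("L.npy",r.x)
for d in D: print(np.array(d["joints"]).round(1),np.degrees((fk(d["joints"],r.x)[1].inv()*Ro.from_euler("xyz",d["tool_rot"],degrees=True)).magnitude()).round(2))
```

```text
[ -60.5  -19.8  109.2   43.    84.6 -134.7] [ 0.372 -0.177  0.524] [149.4  32.4 153.2]
[-3.000e-04  2.945e-01  5.697e-01  5.960e-02  4.947e-01  3.467e-01] 0.0014676732866558684
[-2.270e+01 -1.980e+01  1.442e+02 -7.420e+01  1.000e-01 -1.500e+01] 0.0
[-2.320e+01 -4.730e+01  1.435e+02 -7.420e+01  1.000e-01 -1.510e+01] 0.0
[-24.8 -36.7 118.9  -1.4  50.7 -87.6] 0.0
[ -60.5  -19.8  109.2   43.    84.6 -134.7] 0.0
[-69.6  20.3  93.6  -0.   66.2  -0.1] 0.0
```

```bash
cat >> kin.py <<'E'
LO=np.array([-150.9,-52.94,3.33,-74.26,0,-172.89]);HI=np.array([150.9,120.26,152.33,254.26,154.13,172.89]);L=np.load("L.npy")
def ik(p,R):
    a1,d1,a2,off,a3,d=L; M=R*Ro.from_euler("z",-90,degrees=True); w=np.asarray(p)-M.apply([0,0,d]); out=[]
    q1=np.arctan2(w[1],w[0]); r=np.hypot(w[0],w[1])-a1; z=w[2]-d1; l3=np.hypot(off,a3); g=np.arctan2(off,a3); D=np.hypot(r,z)
    c=(D*D-a2*a2-l3*l3)/(2*a2*l3)
    if abs(c)>1:return out
    e=np.arccos(c); q3=e-g; q2=np.arctan2(r,z)-np.arctan2(l3*np.sin(e),a2+l3*np.cos(e))
    B=Ro.from_euler("z",q1)*Ro.from_euler("y",q2+q3); e4=(B.inv()*M).as_euler("ZYZ",degrees=True) # intrinsic, mid angle in 0..180
    for k in(-360,0,360):
        for m in(-360,0,360):
            q=np.r_[np.degrees([q1,q2,q3]),e4[0]+k,e4[1],e4[2]+m]
            if (q>LO+3).all() and (q<HI-3).all(): out.append(q)
    return out
TALL=np.array([.442,-.19]);LOW=np.array([.475,-.042]);SV=np.array([.4766,-.3975])
def Rt(psi,tilt,phi,flip): return toolR(psi,tilt,phi)*Ro.from_euler("z",180*flip,degrees=True)
def pour_g(psi,phi,Gz,sgn,off=.04):
    a=np.radians(psi); right=np.array([np.sin(a),-np.cos(a)])*sgn
    return np.r_[SV-off*right-.023*right, Gz]
E
python3 - <<'E'
from kin import *
q=[-60.5,-19.8,109.2,43,84.6,-134.7];p,R=fk(q,L);print(ik(p,R))
res=[]
for tilt in(20,30,40,50):
  for flip in(0,1):
    gr={psi:ik(tcp(np.r_[TALL,.062],Rt(psi,tilt,0,flip)),Rt(psi,tilt,0,flip)) for psi in range(-180,180,15)}
    pl={psi:ik(tcp(np.r_[LOW,.067],Rt(psi,tilt,0,flip)),Rt(psi,tilt,0,flip)) for psi in range(-180,180,15)}
    print("tilt",tilt,"flip",flip); print(" grasp",{k:[x.round().astype(int).tolist() for x in v] for k,v in gr.items() if v}); print(" place",[k for k,v in pl.items() if v])
    for sgn in(1,-1):
      ok=[]
      for psi in range(-180,180,15):
        prev=None;good=True
        for phi in range(0,111,10):
          c=ik(tcp(pour_g(psi,phi,.17,sgn),Rt(psi,tilt,phi*sgn,flip)),Rt(psi,tilt,phi*sgn,flip))
          if prev is not None:c=[x for x in c if abs(x-prev).max()<60]
          if not c: good=False;break
          prev=c[0]
          if phi==0:q0=prev
        if good:ok.append((psi,q0.round().astype(int).tolist(),prev.round().astype(int).tolist()))
      print(" pour",sgn,ok)
E
```

```text
[array([ -60.5,  -19.8,  109.2,   43. ,   84.6, -134.7])]
tilt 20 flip 0
 grasp {-180: [[-14, 60, 77, -14, 112, 80]], -165: [[-8, 58, 81, -23, 107, 75]], -150: [[-2, 56, 87, -31, 102, 71]], -135: [[3, 54, 94, -39, 95, 69]], -120: [[8, 51, 102, -48, 87, 70]], -105: [[13, 49, 111, -58, 80, 73]], -90: [[17, 48, 121, -70, 74, 79]], -45: [[10, 57, 147, 230, 85, 110]], 0: [[-58, 56, 147, 127, 83, 71]], 15: [[-64, 50, 139, 104, 72, 81]], 30: [[-65, 48, 129, 84, 70, 93]], 45: [[-63, 48, 120, 69, 74, 102]], 60: [[-59, 50, 110, 56, 80, 108]], 75: [[-54, 52, 102, 47, 88, 110]], 90: [[-49, 54, 94, 38, 95, 111]], 105: [[-44, 56, 86, 30, 102, 109]], 120: [[-38, 58, 81, 22, 108, 105]], 135: [[-32, 60, 77, 13, 112, 100]], 150: [[-26, 61, 75, 4, 114, 93]], 165: [[-20, 61, 75, -5, 114, 86]]}
 place [-180, -165, -150, -135, -120, -105, -90, -75, -30, 15, 30, 45, 60, 75, 90, 105, 120, 135, 150, 165]
 pour 1 [(-180, [-30, 62, 54, -35, 125, 57], [-24, 69, 61, -60, 129, 157]), (-165, [-25, 59, 61, -43, 117, 51], [-19, 66, 70, -66, 120, 159]), (150, [-40, 65, 48, -14, 136, 76], [-34, 75, 48, -44, 147, 163])
[... 15841 characters left out ...]
, -40], [-57, 70, 69, 47, 138, 43]), (60, [-61, 30, 98, 35, 77, -46], [-52, 72, 61, 36, 147, 39]), (120, [-49, 44, 72, 7, 103, -80], [-34, 75, 54, -45, 149, -21]), (135, [-45, 46, 68, 0, 106, -90], [-29, 73, 59, -55, 141, -26]), (150, [-41, 47, 66, -8, 106, -101], [-25, 71, 66, -63, 133, -26]), (165, [-37, 47, 66, -15, 104, -111], [-21, 68, 74, -70, 124, -24])]
 pour -1 [(90, [-49, 45, 71, 25, 96, -53], [-65, 64, 89, 83, 111, -165]), (105, [-45, 46, 68, 19, 101, -62], [-62, 66, 80, 75, 118, -159]), (120, [-41, 47, 66, 13, 105, -72], [-58, 69, 71, 68, 126, -155]), (135, [-37, 47, 67, 5, 106, -82], [-54, 72, 63, 61, 135, -153]), (150, [-33, 46, 69, -2, 105, -93], [-49, 74, 57, 53, 144, -155])]
```

```bash
cat >> kin.py <<'E'
def plan(p0,R0,segs,show=True):
    """segs: (grasp point, R, n). prints rows grouped, checks joints"""
    q=None
    for g,R1,n in segs:
        p1=tcp(g,R1); rr=rows(p0,R0,p1,R1,n); p,R=np.array(p0),R0
        for r in rr:
            p=p+R.apply(np.array(r[:3])*.05); R=R*Ro.from_rotvec(np.radians(np.array(r[3:])*5))
            c=ik(p,R)
            if not c: print("  UNREACHABLE",p.round(3));continue
            if q is not None:
                c=sorted(c,key=lambda x:abs(x-q).max()); dq=abs(c[0]-q).max()
                if dq>9: print("  jump",dq.round(1))
            q=c[0]
        print("->",p.round(4),"q",q.round(0)); print(rr if len({str(x) for x in rr})>1 else f"{n} x {rr[0]}"); p0,R0=p,R
E
python3 - <<'E'
from rig import *
from kin import *
p,R=cur(read_state()); T=Rt(20,35,0,1)
print("turn",(R.inv()*T).as_rotvec(degrees=True))
plan(p,R,[(np.r_[TALL,.21],T,10),(np.r_[TALL,.11],T,4)])
E
```

```text
turn [-14.65410171   4.09327021 141.2962487 ]
  jump 10.4
  jump 9.9
  jump 9.5
-> [ 0.4455 -0.1885  0.2069] q [-58.  12. 135.  78.  55. -49.]
[[0.22, -0.27, 0.55, -0.29, 0.08, 2.83], [0.14, -0.33, 0.54, -0.29, 0.08, 2.83], [0.05, -0.37, 0.54, -0.29, 0.08, 2.83], [-0.05, -0.38, 0.53, -0.29, 0.08, 2.83], [-0.14, -0.37, 0.52, -0.29, 0.08, 2.83], [-0.23, -0.34, 0.5, -0.29, 0.08, 2.83], [-0.32, -0.28, 0.49, -0.29, 0.08, 2.83], [-0.38, -0.21, 0.49, -0.29, 0.08, 2.83], [-0.42, -0.12, 0.48, -0.29, 0.08, 2.83], [-0.45, -0.03, 0.47, -0.29, 0.08, 2.83]]
-> [ 0.4458 -0.1883  0.1065] q [-58.  28. 137.  91.  53. -72.]
4 x [-0.41, 0.0, 0.29, 0.0, 0.01, -0.01]
```

Run:
```python
from rig import *
from kin import *
p,R=cur(read_state()); T=Rt(20,35,0,1)
plan(p,R,[(np.r_[TALL,.21],T,30)])
```

```text
-> [ 0.4462 -0.188   0.2068] q [-58.  12. 135.  78.  55. -50.]
[[0.07, -0.09, 0.18, -0.1, 0.03, 0.94], [0.06, -0.1, 0.18, -0.1, 0.03, 0.94], [0.06, -0.1, 0.18, -0.1, 0.03, 0.94], [0.05, -0.11, 0.18, -0.1, 0.03, 0.94], [0.04, -0.11, 0.18, -0.1, 0.03, 0.94], [0.03, -0.12, 0.18, -0.1, 0.03, 0.94], [0.02, -0.12, 0.18, -0.1, 0.03, 0.94], [0.01, -0.12, 0.18, -0.1, 0.03, 0.94], [-0.0, -0.13, 0.18, -0.1, 0.03, 0.94], [-0.02, -0.13, 0.18, -0.1, 0.03, 0.94], [-0.03, -0.13, 0.17, -0.1, 0.03, 0.94], [-0.04, -0.13, 0.17, -0.1, 0.03, 0.94], [-0.05, -0.12, 0.17, -0.1, 0.03, 0.94], [-0.06, -0.12, 0.17, -0.1, 0.03, 0.94], [-0.07, -0.12, 0.17, -0.1, 0.03, 0.94], [-0.08, -0.11, 0.17, -0.1, 0.03, 0.94], [-0.09, -0.11, 0.17, -0.1, 0.03, 0.94], [-0.1, -0.1, 0.17, -0.1, 0.03, 0.94], [-0.11, -0.09, 0.16, -0.1, 0.03, 0.94], [-0.11, -0.09, 0.16, -0.1, 0.03, 0.94], [-0.12, -0.08, 0.16, -0.1, 0.03, 0.94], [-0.13, -0.07, 0.16, -0.1, 0.03, 0.94], [-0.13, -0.06, 0.16, -0.1, 0.03, 0.94], [-0.14, -0.05, 0.16, -0.1, 0.03, 0.94], [-0.14, -0.04, 0.16, -0.1, 0.03, 0.94], [-0.14, -0.03, 0.16, -0.1, 0.03, 0.94], [-0.15, -0.02, 0.16, -0.1, 0.03, 0.94], [-0.15, -0.01, 0.16, -0.1, 0.03, 0.94], [-0.15, 0.0, 0.16, -0.1, 0.03, 0.94], [-0.15, 0.01, 0.16, -0.1, 0.03, 0.94]]
```

Request:
{"fn": "step_arm", "kwargs": {
  "rows": [
    [0.07,-0.09,0.18,-0.1,0.03,0.94,91.9],
    [0.06,-0.1,0.18,-0.1,0.03,0.94,91.9],
    [0.06,-0.1,0.18,-0.1,0.03,0.94,91.9],
    [0.05,-0.11,0.18,-0.1,0.03,0.94,91.9],
    [0.04,-0.11,0.18,-0.1,0.03,0.94,91.9],
    [0.03,-0.12,0.18,-0.1,0.03,0.94,91.9],
    [0.02,-0.12,0.18,-0.1,0.03,0.94,91.9],
    [0.01,-0.12,0.18,-0.1,0.03,0.94,91.9],
    [0,-0.13,0.18,-0.1,0.03,0.94,91.9],
    [-0.02,-0.13,0.18,-0.1,0.03,0.94,91.9]
  ]
}}

```text
time_s: 6.8
position: [0.3963, -0.1799, 0.4172]
tool_rot: [133.1, 0.5, 116.2]
force: [1.1, 0.1, -0.3]
opening: 0.0918
finger_force: 0.0
```

Request:
{"fn": "step_arm", "kwargs": {
  "rows": [
    [-0.03,-0.13,0.17,-0.1,0.03,0.94,91.9],
    [-0.04,-0.13,0.17,-0.1,0.03,0.94,91.9],
    [-0.05,-0.12,0.17,-0.1,0.03,0.94,91.9],
    [-0.06,-0.12,0.17,-0.1,0.03,0.94,91.9],
    [-0.07,-0.12,0.17,-0.1,0.03,0.94,91.9],
    [-0.08,-0.11,0.17,-0.1,0.03,0.94,91.9],
    [-0.09,-0.11,0.17,-0.1,0.03,0.94,91.9],
    [-0.1,-0.1,0.17,-0.1,0.03,0.94,91.9],
    [-0.11,-0.09,0.16,-0.1,0.03,0.94,91.9],
    [-0.11,-0.09,0.16,-0.1,0.03,0.94,91.9]
  ]
}}

```text
time_s: 7.8
position: [0.4209, -0.1849, 0.3116]
tool_rot: [138.3, -34.5, 82.6]
force: [0.0, -0.2, 0.1]
opening: 0.0918
finger_force: 0.0
```

Request:
{"fn": "step_arm", "kwargs": {
  "rows": [
    [-0.12,-0.08,0.16,-0.1,0.03,0.94,91.9],
    [-0.13,-0.07,0.16,-0.1,0.03,0.94,91.9],
    [-0.13,-0.06,0.16,-0.1,0.03,0.94,91.9],
    [-0.14,-0.05,0.16,-0.1,0.03,0.94,91.9],
    [-0.14,-0.04,0.16,-0.1,0.03,0.94,91.9],
    [-0.14,-0.03,0.16,-0.1,0.03,0.94,91.9],
    [-0.15,-0.02,0.16,-0.1,0.03,0.94,91.9],
    [-0.15,-0.01,0.16,-0.1,0.03,0.94,91.9],
    [-0.15,0,0.16,-0.1,0.03,0.94,91.9],
    [-0.15,0.01,0.16,-0.1,0.03,0.94,91.9]
  ]
}}

```text
time_s: 8.8
position: [0.4457, -0.1884, 0.2057]
tool_rot: [-179.9, -55.2, 20.1]
force: [0.5, 0.7, 0.7]
opening: 0.0919
finger_force: 0.0
```

Run:
```python
from rig import *
from kin import *
s=read_state();p,R=cur(s); T=Rt(20,35,0,1); print(s["time_s"],p,s["joints"].round(1),(R.inv()*T).as_rotvec(degrees=True).round(2))
plan(p,R,[(np.r_[TALL,.12],T,4),(np.r_[TALL,.062],T,6)])
```

```text
8.8 [ 0.44572814 -0.18840827  0.20572969] [-58.1  12.  135.1  78.   55.3 -49.6] [-0.15 -0.17  0.06]
-> [ 0.4455 -0.1885  0.1181] q [-58.  26. 137.  90.  53. -69.]
4 x [-0.36, 0.0, 0.25, -0.01, -0.01, 0.0]
-> [ 0.4451 -0.1887  0.0598] q [-58.  36. 137.  97.  54. -81.]
6 x [-0.16, 0.0, 0.11, 0.0, 0.0, 0.0]
```

Request:
{"fn": "step_arm", "kwargs": {
  "rows": [
    [-0.36,0,0.25,0,0,0,91.9],
    [-0.36,0,0.25,0,0,0,91.9],
    [-0.36,0,0.25,0,0,0,91.9],
    [-0.36,0,0.25,0,0,0,91.9],
    [0,0,0,0,0,0,91.9]
  ]
}}

```text
time_s: 9.3
position: [0.4451, -0.1878, 0.1165]
tool_rot: [-179.8, -55.1, 20.1]
force: [-0.0, -0.4, -0.9]
opening: 0.092
finger_force: 0.0
```

Run:
```python
from rig import *
from kin import *
a=snapshot("side");b=snapshot("top")
im=np.vstack([a["color"][150:310,230:490],b["color"][150:310,230:490]])
cv2.imwrite("pics/pre.png",cv2.resize(im[:,:,::-1],None,fx=1.8,fy=1.8))
print(rim(b,(292,205,342,255),.085))
```

```text
(array([ 0.4356, -0.1988]), np.float64(0.0542), (436.9075927734375, -192.04598999023438, 66.22073364257812))
```

View pics/pre.png

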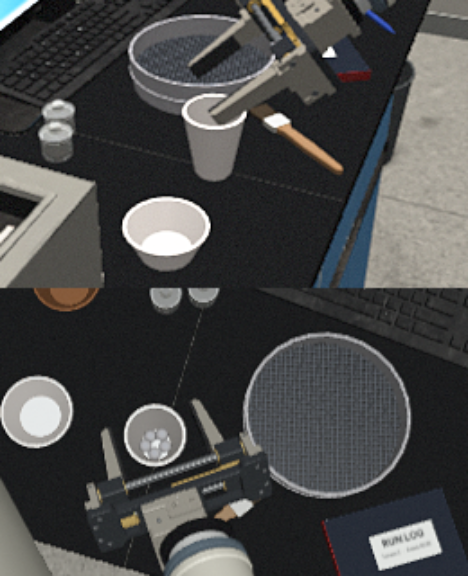

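The two views show the open fingers straddling the tall crucible evenly (crop: about columns 110 and 205 around 155). The brush and sieve are clear of the body. I'll descend and close.

Request:
{"fn": "step_arm", "kwargs": {
  "rows": [
    [-0.16,-0.02,0.11,0,0,0,91.9],
    [-0.16,0,0.11,0,0,0,91.9],
    [-0.16,0,0.11,0,0,0,91.9],
    [-0.16,0,0.11,0,0,0,91.9],
    [-0.16,0,0.11,0,0,0,91.9],
    [-0.14,0,0.1,0,0,0,91.9]
  ]
}}

```text
time_s: 10.0
position: [0.4458, -0.1885, 0.0624]
tool_rot: [179.6, -55.2, 20.6]
force: [-0.8, 0.4, 0.5]
opening: 0.0917
finger_force: 0.0
```

Request:
{"fn": "step_arm", "kwargs": {
  "rows": [
    [0,0,0,0,0,0,75],
    [0,0,0,0,0,0,70],
    [0,0,0,0,0,0,66],
    [0,0,0,0,0,0,60],
    [0,0,0,0,0,0,50],
    [0,0,0,0,0,0,50],
    [0,0,0,0,0,0,50]
  ],
  "newtons": 30
}}

```text
time_s: 10.7
position: [0.4456, -0.1879, 0.0621]
tool_rot: [179.8, -55.3, 20.5]
force: [-2.6, 0.6, 5.7]
opening: 0.0674
finger_force: 28.9
```

Request:
{"fn": "step_arm", "kwargs": {
  "rows": [
    [0.2,0,-0.15,0,0,0,50],
    [0.4,0,-0.29,0,0,0,50],
    [0.5,0,-0.35,0,0,0,50],
    [0.5,0,-0.35,0,0,0,50],
    [0.4,0,-0.29,0,0,0,50],
    [0.2,0,-0.15,0,0,0,50],
    [0,0,0,0,0,0,50]
  ]
}}

```text
time_s: 11.4
position: [0.4434, -0.1888, 0.1982]
tool_rot: [179.4, -55.2, 20.7]
force: [-0.2, 0.0, -1.8]
opening: 0.0668
finger_force: 29.5
```

Run:
```python
from rig import *
from kin import *
s=read_state();p,R=cur(s); print(p,s["joints"].round(1),s["opening"],s["finger_force"])
np.save("grip.npy",R.as_quat())
a=np.radians(20); h=np.array([np.cos(a),np.sin(a),0]); P=lambda f:Ro.from_rotvec(np.radians(f)*h)*R
g=pour_g(20,0,.2,1); print(g)
plan(p,R,[(g,P(0),8),(g-[0,0,.01],P(75),16),(g-[0,0,.015],P(110),14)])
a=snapshot("side");b=snapshot("top")
cv2.imwrite("pics/held.png",cv2.resize(np.vstack([a["color"][100:310,230:490],b["color"][150:310,230:490]])[:,:,::-1],None,fx=1.6,fy=1.6))
```

```text
[ 0.44339552 -0.18882519  0.1981937 ] [-58.5  13.  135.5  78.8  55.1 -51.8] 0.06679365832086179 29.53078992683004
[ 0.45505273 -0.33829936  0.2       ]
-> [ 0.4589 -0.3366  0.1953] q [-66.  23. 120.  69.  61. -46.]
8 x [-0.06, 0.36, -0.07, 0.0, 0.0, 0.0]
-> [ 0.4544 -0.336   0.1892] q [-68.  48.  96.  59. 101.  18.]
[[-0.01, -0.0, 0.0, 0.54, 0.0, 0.77], [-0.01, -0.0, 0.0, 0.54, 0.0, 0.77], [-0.01, -0.0, 0.0, 0.54, 0.0, 0.77], [-0.01, -0.0, 0.0, 0.54, 0.0, 0.77], [-0.01, -0.0, 0.0, 0.54, 0.0, 0.77], [-0.01, 0.0, 0.0, 0.54, 0.0, 0.77], [-0.01, 0.0, 0.0, 0.54, 0.0, 0.77], [-0.01, 0.0, 0.0, 0.54, 0.0, 0.77], [-0.01, 0.0, 0.0, 0.54, 0.0, 0.77], [-0.01, 0.0, 0.0, 0.54, 0.0, 0.77], [-0.01, 0.0, 0.0, 0.54, 0.0, 0.77], [-0.01, 0.0, 0.0, 0.54, 0.0, 0.77], [-0.01, 0.0, 0.0, 0.54, 0.0, 0.77], [-0.01, 0.01, 0.0, 0.54, 0.0, 0.77], [-0.0, 0.01, 0.0, 0.54, 0.0, 0.77], [-0.0, 0.01, 0.0, 0.54, 0.0, 0.77]]
-> [ 0.4558 -0.334   0.189 ] q [-67.  59.  95.  67. 113.  41.]
[[0.0, 0.0, 0.01, 0.28, 0.01, 0.41], [0.0, 0.0, 0.01, 0.28, 0.01, 0.41], [0.0, 0.0, 0.01, 0.28, 0.01, 0.41], [0.0, 0.0, 0.01, 0.28, 0.01, 0.41], [0.0, 0.0, 0.01, 0.28, 0.01, 0.41], [0.0, 0.0, 0.0, 0.28, 0.01, 0.41], [0.0, 0.0, 0.0, 0.28, 0.01, 0.41], [0.0, 0.0, 0.0, 0.28, 0.01, 0.41], [0.0, 0.0, 0.0, 0.28, 0.01, 0.41], [0.0, 0.0, 0.0, 0.28, 0.01, 0.41], [0.0, 0.0, 0.0, 0.28, 0.01, 0.41], [0.0, 0.0, 0.0, 0.28, 0.01, 0.41], [0.0, 0.0, 0.0, 0.28, 0.01, 0.41], [0.0, 0.0, 0.0, 0.28, 0.01, 0.41]]
```

View pics/held.png

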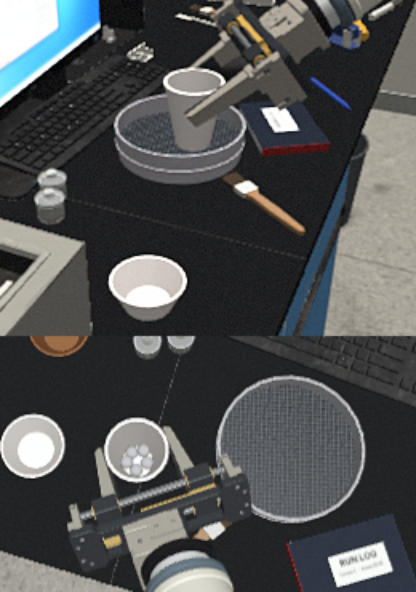

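The crucible is held upright (crop: 195,110) with the balls visible in the top view at (137,460). Next I'll move over the sieve and tip.

Request:
{"fn": "step_arm", "kwargs": {
  "rows": [
    [-0.03,0.18,-0.03,0,0,0,50],
    [-0.06,0.36,-0.07,0,0,0,50],
    [-0.06,0.36,-0.07,0,0,0,50],
    [-0.06,0.36,-0.07,0,0,0,50],
    [-0.06,0.36,-0.07,0,0,0,50],
    [-0.06,0.36,-0.07,0,0,0,50],
    [-0.06,0.36,-0.07,0,0,0,50],
    [-0.06,0.36,-0.07,0,0,0,50],
    [-0.03,0.18,-0.03,0,0,0,50]
  ]
}}

```text
time_s: 12.4
position: [0.4592, -0.3378, 0.1917]
tool_rot: [179.9, -55.2, 20.3]
force: [-0.1, -0.4, -2.4]
opening: 0.0674
finger_force: 29.5
```

Request:
{"fn": "step_arm", "kwargs": {
  "rows": [
    [-0.01,0,0,0.54,0,0.77,50],
    [-0.01,0,0,0.54,0,0.77,50],
    [-0.01,0,0,0.54,0,0.77,50],
    [-0.01,0,0,0.54,0,0.77,50],
    [-0.01,0,0,0.54,0,0.77,50],
    [-0.01,0,0,0.54,0,0.77,50],
    [-0.01,0,0,0.54,0,0.77,50],
    [-0.01,0,0,0.54,0,0.77,50],
    [-0.01,0,0,0.54,0,0.77,50],
    [-0.01,0,0,0.54,0,0.77,50]
  ]
}}

```text
time_s: 13.4
position: [0.4559, -0.3355, 0.1884]
tool_rot: [-117.8, -34.0, -26.1]
force: [-0.1, -0.0, -2.0]
opening: 0.0672
finger_force: 29.5
```

Request:
{"fn": "step_arm", "kwargs": {
  "rows": [
    [-0.01,0,0,0.54,0,0.77,50],
    [-0.01,0,0,0.54,0,0.77,50],
    [-0.01,0,0,0.54,0,0.77,50],
    [-0.01,0,0,0.54,0,0.77,50],
    [-0.01,0,0,0.54,0,0.77,50],
    [-0.01,0,0,0.54,0,0.77,50],
    [0,0,0,0,0,0,50],
    [0,0,0,0,0,0,50]
  ]
}}

```text
time_s: 14.2
position: [0.4536, -0.3342, 0.1872]
tool_rot: [-98.5, -12.3, -33.8]
force: [-0.0, -0.7, -1.3]
opening: 0.0673
finger_force: 29.4
```

Run:
```python
from rig import *
from kin import *
s=read_state();p,R=cur(s); print(s["time_s"],p,s["joints"].round(1),s["opening"],s["finger_force"])
R0=Ro.from_quat(np.load("grip.npy")); rv=(R*R0.inv()).as_rotvec(degrees=True); print(rv, p-.005*R.as_matrix()[:,2])
a=snapshot("side")
cv2.imwrite("pics/tip.png",cv2.resize(a["color"][100:260,230:490][:,:,::-1],None,fx=2,fy=2))
```

```text
14.2 [ 0.45361692 -0.33415181  0.18718415] [-67.5  48.1  96.3  58.8 100.8  17.7] 0.06728658783309191 29.379619304418156
[70.73768823 26.11644256  0.30072825] [ 0.4507352  -0.33817358  0.18790595]
```

View pics/tip.png

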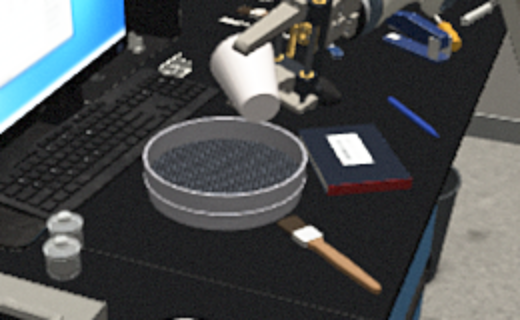

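Request:
{"fn": "step_arm", "kwargs": {
  "rows": [
    [0,0,0.01,0.28,0,0.41,50],
    [0,0,0.01,0.28,0,0.41,50],
    [0,0,0.01,0.28,0,0.41,50],
    [0,0,0.01,0.28,0,0.41,50],
    [0,0,0.01,0.28,0,0.41,50],
    [0,0,0,0.28,0,0.41,50],
    [0,0,0,0.28,0,0.41,50],
    [0,0,0,0.28,0,0.41,50],
    [0,0,0,0.28,0,0.41,50],
    [0,0,0,0,0,0,50]
  ]
}}

```text
time_s: 15.25
position: [0.455, -0.332, 0.1875]
tool_rot: [-85.6, 6.3, -34.5]
force: [-0.1, -0.0, -2.0]
opening: 0.0673
finger_force: 29.3
```

Request:
{"fn": "step_arm", "kwargs": {
  "rows": [
    [0,0,0,0.28,0,0.41,50],
    [0,0,0,0.28,0,0.41,50],
    [0,0,0,0.28,0,0.41,50],
    [0,0,0,0.28,0,0.41,50],
    [0,0,0,0.28,0,0.41,50],
    [0,0,0,0,0,0,50],
    [0,0,0,0,0,0,50],
    [0,0,0,0,0,0,50],
    [0,0,0,0,0,0,50]
  ]
}}

```text
time_s: 16.15
position: [0.4551, -0.3323, 0.1882]
tool_rot: [-78.5, 16.2, -33.0]
force: [-0.5, -0.3, -0.9]
opening: 0.0672
finger_force: 29.3
```

Run:
```python
from rig import *
from kin import *
s=read_state();p,R=cur(s); print(s["time_s"],p,s["joints"].round(1),s["opening"],s["finger_force"],s["force"])
R0=Ro.from_quat(np.load("grip.npy")); print((R*R0.inv()).as_rotvec(degrees=True))
a=snapshot("side");b=snapshot("top")
cv2.imwrite("pics/pour.png",cv2.resize(np.vstack([a["color"][100:260,230:490],b["color"][150:310,330:590]])[:,:,::-1],None,fx=1.8,fy=1.8))
```

```text
16.15 [ 0.45513929 -0.33233634  0.18819441] [-67.3  58.7  94.4  66.6 113.6  41.6] 0.06723027875178596 29.29929036687099 [-0.4780435  -0.27826732 -0.9016985 ]
[1.03214448e+02 3.84478301e+01 4.64108987e-02]
```

View pics/pour.png

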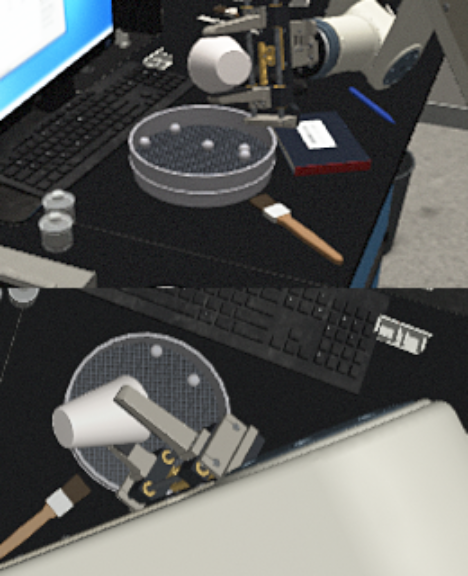

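All five balls lie in the sieve; in the side crop they are at (145,141), (175,128), (208,145), (244,148) and (244,153). I'll turn the crucible upright while rising, then go above the low crucible.

Run:
```python
from rig import *
from kin import *
p,R=cur(read_state()); R0=Ro.from_quat(np.load("grip.npy")); g=p-.005*R.as_matrix()[:,2]
b=np.load("top0.npz")
plan(p,R,[(g+[-.005,.0,.04],R0,24),(np.r_[LOW,.19],R0,10)])
```

```text
-> [ 0.4509 -0.335   0.2249] q [-67.  19. 119.  66.  63. -42.]
[[-0.01, -0.03, 0.0, -0.52, 0.0, -0.75], [-0.01, -0.03, 0.0, -0.52, 0.0, -0.75], [-0.01, -0.03, -0.0, -0.52, 0.0, -0.75], [-0.0, -0.03, -0.0, -0.52, 0.0, -0.75], [-0.0, -0.03, -0.0, -0.52, 0.0, -0.75], [-0.0, -0.03, -0.0, -0.52, 0.0, -0.75], [0.0, -0.03, -0.01, -0.52, 0.0, -0.75], [0.0, -0.03, -0.01, -0.52, 0.0, -0.75], [0.01, -0.03, -0.01, -0.52, 0.0, -0.75], [0.01, -0.03, -0.01, -0.52, 0.0, -0.75], [0.01, -0.03, -0.01, -0.52, 0.0, -0.75], [0.01, -0.03, -0.01, -0.52, 0.0, -0.75], [0.01, -0.02, -0.01, -0.52, 0.0, -0.75], [0.01, -0.02, -0.01, -0.52, 0.0, -0.75], [0.02, -0.02, -0.02, -0.52, 0.0, -0.75], [0.02, -0.02, -0.02, -0.52, 0.0, -0.75], [0.02, -0.02, -0.02, -0.52, 0.0, -0.75], [0.02, -0.02, -0.02, -0.52, 0.0, -0.75], [0.02, -0.01, -0.02, -0.52, 0.0, -0.75], [0.02, -0.01, -0.02, -0.52, 0.0, -0.75], [0.02, -0.01, -0.02, -0.52, 0.0, -0.75], [0.02, -0.01, -0.02, -0.52, 0.0, -0.75], [0.02, -0.0, -0.02, -0.52, 0.0, -0.75], [0.02, -0.0, -0.02, -0.52, 0.0, -0.75]]
-> [ 0.4787 -0.0416  0.187 ] q [-33.   9. 145. 106.  43. -60.]
[[0.08, -0.53, 0.26, -0.01, 0.0, -0.01], [0.08, -0.53, 0.26, -0.01, 0.0, -0.01], [0.08, -0.53, 0.26, -0.01, 0.0, -0.01], [0.08, -0.53, 0.26, -0.01, 0.0, -0.01], [0.08, -0.53, 0.26, -0.01, 0.0, -0.01], [0.09, -0.53, 0.25, -0.01, 0.0, -0.01], [0.09, -0.53, 0.25, -0.01, 0.0, -0.01], [0.09, -0.53, 0.25, -0.01, 0.0, -0.01], [0.09, -0.53, 0.25, -0.01, 0.0, -0.01], [0.09, -0.53, 0.25, -0.01, 0.0, -0.01]]
```

Request:
{"fn": "step_arm", "kwargs": {
  "rows": [
    [-0.01,-0.03,0,-0.52,0,-0.75,50],
    [-0.01,-0.03,0,-0.52,0,-0.75,50],
    [-0.01,-0.03,0,-0.52,0,-0.75,50],
    [0,-0.03,0,-0.52,0,-0.75,50],
    [0,-0.03,0,-0.52,0,-0.75,50],
    [0,-0.03,0,-0.52,0,-0.75,50],
    [0,-0.03,-0.01,-0.52,0,-0.75,50],
    [0,-0.03,-0.01,-0.52,0,-0.75,50]
  ]
}}

```text
time_s: 17.05
position: [0.4536, -0.333, 0.2004]
tool_rot: [-99.9, -13.7, -33.5]
force: [0.7, -0.4, -1.4]
opening: 0.0674
finger_force: 29.4
```

Request:
{"fn": "step_arm", "kwargs": {
  "rows": [
    [0.01,-0.03,-0.01,-0.52,0,-0.75,50],
    [0.01,-0.03,-0.01,-0.52,0,-0.75,50],
    [0.01,-0.03,-0.01,-0.52,0,-0.75,50],
    [0.01,-0.03,-0.01,-0.52,0,-0.75,50],
    [0.01,-0.02,-0.01,-0.52,0,-0.75,50],
    [0.01,-0.02,-0.01,-0.52,0,-0.75,50],
    [0.02,-0.02,-0.02,-0.52,0,-0.75,50],
    [0.02,-0.02,-0.02,-0.52,0,-0.75,50]
  ]
}}

```text
time_s: 17.85
position: [0.4525, -0.3339, 0.2129]
tool_rot: [-127.5, -41.2, -20.1]
force: [-0.2, -0.3, -2.1]
opening: 0.0673
finger_force: 29.4
```

Request:
{"fn": "step_arm", "kwargs": {
  "rows": [
    [0.02,-0.02,-0.02,-0.52,0,-0.75,50],
    [0.02,-0.02,-0.02,-0.52,0,-0.75,50],
    [0.02,-0.01,-0.02,-0.52,0,-0.75,50],
    [0.02,-0.01,-0.02,-0.52,0,-0.75,50],
    [0.02,-0.01,-0.02,-0.52,0,-0.75,50],
    [0.02,-0.01,-0.02,-0.52,0,-0.75,50],
    [0.02,0,-0.02,-0.52,0,-0.75,50],
    [0.02,0,-0.02,-0.52,0,-0.75,50],
    [0,0,0,0,0,0,50]
  ]
}}

```text
time_s: 18.75
position: [0.4505, -0.3338, 0.2251]
tool_rot: [-179.5, -55.2, 20.2]
force: [0.1, 0.7, -1.9]
opening: 0.067
finger_force: 29.5
```

Run:
```python
from rig import *
from kin import *
s=read_state();p,R=cur(s); print(s["time_s"],p,s["opening"]); R0=Ro.from_quat(np.load("grip.npy"))
Y=lambda a:Ro.from_euler("z",a,degrees=True)*R0
for a in(0,10,20,30,40): print(a,[x.round() for x in ik(tcp(np.r_[LOW,.07],Y(a)),Y(a))])
print((R.inv()*R0).as_rotvec(degrees=True))
plan(p,R,[(np.r_[LOW,.19],Y(25),10),(np.r_[LOW,.12],Y(25),5),(np.r_[LOW,.07],Y(25),5)])
```

```text
18.75 [ 0.45045127 -0.33377106  0.22505419] 0.06704610586604687
0 [array([-33.,  36., 147., 128.,  57., -93.])]
10 [array([-38.,  35., 142., 109.,  54., -86.])]
20 [array([-41.,  35., 136.,  93.,  54., -79.])]
30 [array([-41.,  35., 131.,  79.,  57., -73.])]
40 [array([-40.,  36., 125.,  68.,  60., -69.])]
[-0.63682826  0.00485938 -0.31407704]
-> [ 0.4779 -0.0395  0.1872] q [-41.  17. 132.  73.  59. -53.]
[[0.08, -0.53, 0.26, 0.4, 0.0, -0.29], [0.1, -0.52, 0.28, 0.4, 0.0, -0.29], [0.11, -0.51, 0.29, 0.4, 0.0, -0.29], [0.12, -0.49, 0.31, 0.4, 0.0, -0.29], [0.13, -0.48, 0.33, 0.4, 0.0, -0.29], [0.15, -0.46, 0.34, 0.4, 0.0, -0.29], [0.16, -0.45, 0.36, 0.4, 0.0, -0.29], [0.17, -0.43, 0.38, 0.4, 0.0, -0.29], [0.18, -0.41, 0.39, 0.4, 0.0, -0.29], [0.19, -0.4, 0.4, 0.4, 0.0, -0.29]]
-> [ 0.4781 -0.0397  0.1172] q [-41.  27. 133.  80.  56. -67.]
5 x [-0.23, -0.0, 0.16, -0.0, -0.0, -0.0]
-> [ 0.4795 -0.0385  0.0672] q [-41.  35. 133.  86.  55. -76.]
5 x [-0.16, -0.0, 0.12, -0.0, -0.0, -0.0]
```

Request:
{"fn": "step_arm", "kwargs": {
  "rows": [
    [0.08,-0.53,0.26,0.4,0,-0.29,50],
    [0.1,-0.52,0.28,0.4,0,-0.29,50],
    [0.11,-0.51,0.29,0.4,0,-0.29,50],
    [0.12,-0.49,0.31,0.4,0,-0.29,50],
    [0.13,-0.48,0.33,0.4,0,-0.29,50],
    [0.15,-0.46,0.34,0.4,0,-0.29,50],
    [0.16,-0.45,0.36,0.4,0,-0.29,50],
    [0.17,-0.43,0.38,0.4,0,-0.29,50],
    [0.18,-0.41,0.39,0.4,0,-0.29,50],
    [0.19,-0.4,0.4,0.4,0,-0.29,50]
  ]
}}

```text
time_s: 19.75
position: [0.4788, -0.0398, 0.1872]
tool_rot: [179.9, -55.2, 45.4]
force: [-0.2, -0.0, -1.4]
opening: 0.0671
finger_force: 29.5
```

Request:
{"fn": "step_arm", "kwargs": {
  "rows": [
    [-0.23,0,0.16,0,0,0,50],
    [-0.23,0,0.16,0,0,0,50],
    [-0.23,0,0.16,0,0,0,50],
    [-0.2,0,0.14,0,0,0,50],
    [0,0,0,0,0,0,50]
  ]
}}

```text
time_s: 20.25
position: [0.4786, -0.0406, 0.1319]
tool_rot: [-179.9, -55.2, 45.2]
force: [0.5, 0.2, -2.2]
opening: 0.0673
finger_force: 29.5
```

Run:
```python
from rig import *
from kin import *
S=[read_state() for _ in range(1)];a=snapshot("side");S.append(read_state());b=snapshot("top");S.append(read_state())
p=np.mean([s["position"] for s in S],0); R=cur(S[-1])[1]; T=Ro.from_euler("z",25,degrees=True)*Rt(20,35,0,1)
print(S[-1]["time_s"],p,[s["tool_rot"].round(1).tolist() for s in S],S[-1]["opening"]); g=p-.005*R.as_matrix()[:,2]; print("g",g)
# predicted rim centre of the tall one in both views and drawn rings
foot=np.r_[g[:2],g[2]-.065]; th=np.linspace(0,6.28,60)
out=[]
for s,n in((a,"side"),(b,"top")):
    im=s["color"][:,:,::-1].copy()
    for c,r,z,col in((foot,.036,foot[2]+.085,(0,0,255)),(foot,.022,foot[2],(0,0,255)),(LOW,.0445,.038,(0,255,0))):
        for u,v in proj(s,np.c_[c[0]+r*np.cos(th),c[1]+r*np.sin(th),0*th+z]): cv2.circle(im,(int(round(u)),int(round(v))),0,col,-1)
    u,v=proj(s,np.r_[LOW,.07])[0].astype(int); out.append(cv2.resize(im[max(v-70,0):v+70,max(u-70,0):u+70],(560,560),interpolation=cv2.INTER_NEAREST))
cv2.imwrite("pics/hover.png",cv2.resize(np.hstack(out),(800,400)))
```

```text
20.35 [ 0.47877421 -0.04068308  0.13249845] [[-179.9, -55.2, 45.2], [-179.9, -55.3, 45.2], [179.9, -55.3, 45.3]] 0.06742519124614889
g [ 0.47588147 -0.04360073  0.13534791]
```

View pics/hover.png

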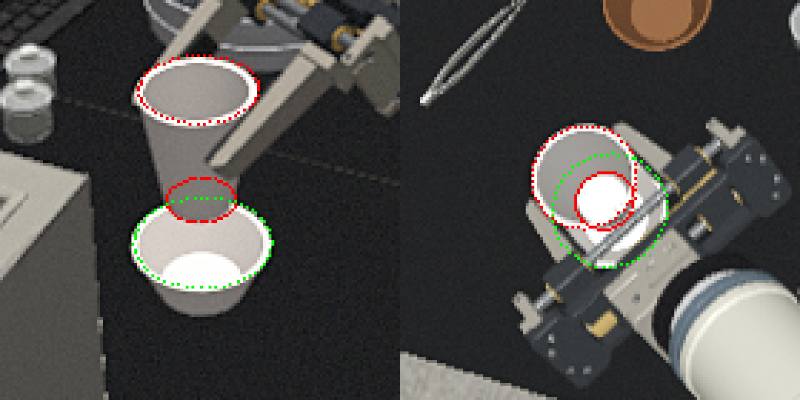

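The projected rings match the actual rims to about 1 mm, apart from a 1 to 2 mm sideways offset. I'll correct that and lower.

Request:
{"fn": "step_arm", "kwargs": {
  "rows": [
    [-0.15,-0.04,0.105,0,0,0,50],
    [-0.15,0,0.105,0,0,0,50],
    [-0.15,0,0.105,0,0,0,50],
    [-0.15,0,0.105,0,0,0,50],
    [-0.15,0,0.105,0,0,0,50],
    [-0.12,0,0.084,0,0,0,50],
    [0,0,0,0,0,0,50]
  ]
}}

```text
time_s: 21.05
position: [0.4773, -0.0392, 0.079]
tool_rot: [179.9, -55.2, 45.4]
force: [-0.3, -0.3, -1.5]
opening: 0.0673
finger_force: 29.5
```

Request:
{"fn": "step_arm", "kwargs": {
  "rows": [
    [-0.03,0,0.02,0,0,0,50],
    [-0.03,0,0.02,0,0,0,50],
    [-0.03,0,0.02,0,0,0,50],
    [0,0,0,0,0,0,50]
  ]
}}

```text
time_s: 21.45
position: [0.4774, -0.0394, 0.0743]
tool_rot: [179.7, -55.2, 45.5]
force: [-0.5, 0.3, -1.1]
opening: 0.0675
finger_force: 29.5
```

Request:
{"fn": "step_arm", "kwargs": {
  "rows": [
    [-0.03,0,0.02,0,0,0,50],
    [-0.03,0,0.02,0,0,0,50],
    [-0.02,0,0.014,0,0,0,50],
    [0,0,0,0,0,0,50]
  ]
}}

```text
time_s: 21.85
position: [0.4773, -0.0394, 0.0694]
tool_rot: [179.8, -55.2, 45.5]
force: [0.3, -0.4, -2.1]
opening: 0.067
finger_force: 29.5
```

Request:
{"fn": "step_arm", "kwargs": {
  "rows": [
    [-0.01,0,0.007,0,0,0,50],
    [-0.01,0,0.007,0,0,0,50],
    [0,0,0,0,0,0,50]
  ]
}}

```text
time_s: 22.15
position: [0.4774, -0.0394, 0.0683]
tool_rot: [179.8, -55.2, 45.5]
force: [0.1, 0.0, -0.4]
opening: 0.0673
finger_force: 29.5
```

Request:
{"fn": "step_arm", "kwargs": {
  "rows": [
    [-0.01,0,0.007,0,0,0,50],
    [-0.01,0,0.007,0,0,0,50],
    [0,0,0,0,0,0,50]
  ]
}}

```text
time_s: 22.45
position: [0.4775, -0.0393, 0.0673]
tool_rot: [179.8, -55.3, 45.5]
force: [0.3, -0.0, 0.7]
opening: 0.0674
finger_force: 29.2
```

Request:
{"fn": "step_arm", "kwargs": {
  "rows": [
    [-0.01,0,0.007,0,0,0,50],
    [-0.01,0,0.007,0,0,0,50],
    [0,0,0,0,0,0,50]
  ]
}}

```text
time_s: 22.75
position: [0.4778, -0.0389, 0.0672]
tool_rot: [179.7, -55.4, 45.5]
force: [-2.9, -0.4, 11.3]
opening: 0.0673
finger_force: 28.6
```

Contact came at the expected height of 0.067 m. I'll hold, check, then release.

Request:
{"fn": "step_arm", "kwargs": {
  "rows": [
    [0.005,0,-0.003,0,0,0,50],
    [0,0,0,0,0,0,50],
    [0,0,0,0,0,0,50]
  ]
}}

```text
time_s: 23.05
position: [0.4777, -0.039, 0.0672]
tool_rot: [179.7, -55.4, 45.5]
force: [-0.7, -0.3, 7.9]
opening: 0.0672
finger_force: 28.7
```

Run:
```python
from rig import *
from kin import *
a=snapshot("side");b=snapshot("top")
out=[]
for s in(a,b):
    u,v=proj(s,np.r_[LOW,.05])[0].astype(int); out.append(cv2.resize(s["color"][max(v-60,0):v+60,u-60:u+60][:,:,::-1],(400,400)))
cv2.imwrite("pics/placed.png",np.hstack(out))
```

```text
(no output)
```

View pics/placed.png

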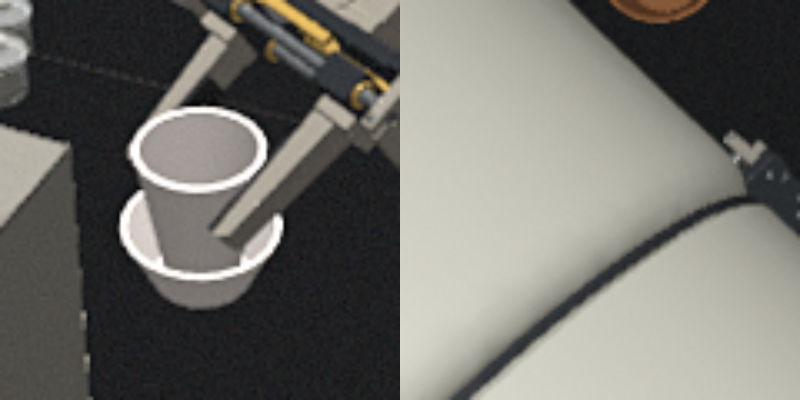

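The side view shows the tall crucible upright and centred in the low one (rim at about (198,148), low rim at about (200,225)). I'll release and withdraw straight up.

Request:
{"fn": "step_arm", "kwargs": {
  "rows": [
    [0,0,0,0,0,0,69],
    [0,0,0,0,0,0,72],
    [0,0,0,0,0,0,78],
    [0,0,0,0,0,0,85],
    [0,0,0,0,0,0,91.9],
    [0,0,0,0,0,0,91.9],
    [0,0,0,0,0,0,91.9],
    [0,0,0,0,0,0,91.9]
  ]
}}

```text
time_s: 23.95
position: [0.4774, -0.0394, 0.0662]
tool_rot: [179.8, -55.2, 45.5]
force: [-0.7, -0.0, -0.2]
opening: 0.0917
finger_force: 0.0
```

Request:
{"fn": "step_arm", "kwargs": {
  "rows": [
    [0.1,0,-0.07,0,0,0,91.9],
    [0.2,0,-0.14,0,0,0,91.9],
    [0.3,0,-0.21,0,0,0,91.9],
    [0.4,0,-0.28,0,0,0,91.9],
    [0.5,0,-0.35,0,0,0,91.9],
    [0.5,0,-0.35,0,0,0,91.9],
    [0.5,0,-0.35,0,0,0,91.9],
    [0.3,0,-0.21,0,0,0,91.9],
    [0,0,0,0,0,0,91.9]
  ]
}}

```text
time_s: 24.85
position: [0.4772, -0.04, 0.2396]
tool_rot: [179.3, -55.3, 45.9]
force: [-0.7, 0.0, -1.0]
opening: 0.0917
finger_force: 0.0
```

Run:
```python
from rig import *
from kin import *
a=snapshot("side")
cv2.imwrite("pics/end.png",cv2.resize(a["color"][140:320,230:470][:,:,::-1],None,fx=3,fy=3))
```

```text
(no output)
```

View pics/end.png

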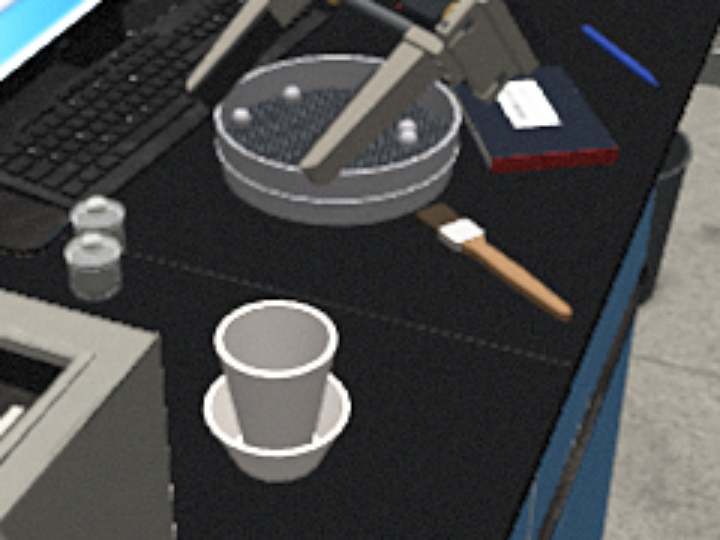

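The tall crucible stands upright in the low one at (276,390) and the arm is clear. Four balls show in the sieve, at (241,116), (291,92), (407,127) and (407,136), with the fifth hidden behind the finger.

```bash
python3 -c "
from rig import *
print(hand_in())"
```

```text
the job is handed in; nothing more can be done
None
```

The job is handed in: I saw all five balls in the sieve after the pour, the empty tall crucible was lowered to the low crucible's floor and stands upright there, and the brush and weighing bottles look unmoved; the hand-in gave no verdict.

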